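# Spot-check the brass blank with the infrared thermometer

### The arm

A 6-joint arm with a two-finger parallel gripper is mounted at the origin on the work surface. World frame = base frame: x ahead of the robot, y to its left, z up, the work surface at z = 0. Lengths are in m, angles in rad, forces in N, time in s.
With the tool pointing down it reaches from about 0.25 to 0.85 m from the base axis. Payload 12.5 kg.
Tool frame: the origin (TCP) lies at the very end of the fingers, on their centre line; the grasp point (between the pads) lies 19 mm behind it; z points along the fingers, y is the line along which they close (so a half turn about z gives the same grasp; the last joint's range is limited). The gripper opens to 93 mm and grips with 3 to 60 N. Pads are 15 mm wide; open, the fingers measure 128 mm over their backs; the gripper's body (75 mm by 188 mm) begins 65 mm behind the grasp point.
Start: joints at [-1.226, 0.351, 1.652, -0, 1.139, -0.085], TCP at [0.229, -0.5, 0.219] pointing down, gripper open.
Joint ranges: [-2.75, 2.75], [-0.79, 2.1], [0.01, 2.65], [-1.57, 4.71], [0.07, 3.14], [-2.87, 2.87]. Speed limits (rad/s): [2.22, 2.22, 2.79, 3.14, 3.14, 3.14].

### API

Orientations are given as a unit quaternion [x, y, z, w].
In Python, from bench import bot gives the robot as it stands.
- The arm moves only by the tool apply_moves, never from a script. Its argument "motion" is a list that holds one entry, the list of rows, each a list of 6 numbers: the shift along the tool's x, y, z scaled (see below), then the turn, a rotation vector about the tool's x, y, z scaled (see below). A call has 1 to 12 rows; each row shifts and turns the commanded pose from where the row before left it, along the tool's axes as they then stand; what a row does not reach is not made up. The controller multiplies each number of a shift by 0.03 m and each number of a turn by 2 pi rad. A row lasts 1/10 s, in which the tool goes at most 50 mm and 8.59 degrees, less where a joint would pass 70% of its speed; a pose out of reach is approached as far as the arm can. A call with a number of a shift or a turn outside -1 to 1 is refused whole. A call with a gripper value outside its range is refused whole. "grip" is the finger opening in mm, from 0 to 93, set as the call begins (left out, the last holds). The fingers move at their own pace and stop on an object; the grip force is fixed at half the most. Time passes only in rows, so rows that do not move let the fingers close. It gives the time, the measured TCP pose, the force, the opening and the grip force at its end, in the units of the state.
- bot.get_obs(): the state, without advancing time (a new reading comes with each control period).
- bot.get_image(name): name is "side" or "top"; returns a dict with "frame" (384x512x3 uint8, red, green, blue), "intrinsics" (3x3 intrinsics, pixels), "R" (3x3) and "t" (3): a world point X has camera coordinates R X + t. Camera axes: x right, y down, z forward; pixel columns grow to the right and rows downward; lengths in m; the calibration is good to about 2 mm. A picture is of the moment at which its call begins. There is no depth.
- bot.job_done(): hands the job in; it is judged then, once.
The state is a dict: "time_s": time; "joint_positions": joint angles; "qd": joint speeds; "joint_efforts": joint torques, N m; "ee_pos": TCP position; "orientation": TCP orientation; "force": force on the tool from outside, world axes, zero at the start; "wrist_torque": the same for the moment, N m; "gripper_width": finger opening in m; "gripper_force": force on a finger pad.
Only numpy, scipy, OpenCV 4.12 (cv2) and the standard library are available. Lean on these libraries where they do the work, as an engineer would, in place of code of your own. Each camera call takes 0.05 s, during which the arm holds its last target. There are 200 camera calls.

### The job

Pick up the orange infrared thermometer and take a reading of the brass blank (not the copper one): point its lens squarely at the black spot from about 10 cm away and hold it still there for three seconds, without touching either stand or blank. Then lay it gently in its sloped blue cradle, lens end downhill and its nose between the two end posts, and let go. Leave everything else on the bench where it is.

Things in the scene. Friction and masses are not known exactly. Their poses are not given: they have to be found in the camera images.
- thermometer: Loose orange stick-shaped infrared thermometer, 170 mm long, 0.2 kg, lying display up on the mat. Case x = -85 to +55 mm, 34 mm wide (y), 34 mm high (z), black rear cap; a round black nose, 22 mm across, runs on from x = +55 to +85 mm. Origin on the lens axis, midway along the 170 mm; +x is where the lens looks, +z the display side. Balance point x = -10 mm.
- lens (a point): Centre of the lens, at the front of the thermometer's nose, x = +85 mm of the thermometer.
- brass_stand: Fixed dark steel stand, foot 100 x 90 x 8 mm, about 100 mm high overall, that carries the brass (yellow) blank on a slope. Origin: centre of its underside, on the mat; the blank faces its +x and upwards.
- brass_blank: Brass sheet, 84 x 84 mm, fixed on the brass stand, with a matt black spot in the middle. Origin: centre of its outer face; +z points straight out of that face (1.05 rad from vertical), +x down the slope, y level. A ledge stands 7 mm proud along its lower edge.
- brass_spot (a point): Centre of the 30 mm black spot on the brass blank (the blank's origin).
- copper_stand: The same stand with the copper (reddish) blank. Not to be read.
- copper_blank: Copper sheet on the copper stand, same sizes and axes as the brass one, also with a black spot.
- rest: Fixed rest: grey foot 170 x 80 x 8 mm, two aluminium posts and the blue cradle, downhill to +x. Origin: centre of its underside, on the mat. The cradle has two saddles, at cradle x = -72 to -48 mm and +30 to +66 mm, open between them for the fingers. At x = 57 to 65 mm two blue end posts, 29 mm apart, 27 mm high, let the nose through and stop the orange case.
- cradle: Blue channel on the rest, sloping 30 degrees. Origin on its floor, 90 mm above the rest's underside; +x downhill along the channel, z out of its floor, y level. Seated against the end posts, the thermometer's origin is at x = +2, y = 0, z = +17 mm, its +x along the cradle's. Channel 43 mm wide at the floor, 52 mm at the top of its leaning 17 mm cheeks.
- anvil: Small steel anvil, 120 mm long, 52 mm high, loose bystander; origin at its underside.
- bench_block: Round steel block, 90 mm across, 22 mm high, loose bystander; origin at its underside.
- pitch_bowl: Steel bowl filled with dark pitch, 128 mm across, 55 mm high, loose bystander; origin at its underside.
- scrap_bin: Grey bin with brass offcuts, 100 x 130 x 90 mm, loose bystander; origin at its underside. (A black foam mat, 6 mm thick, top at z = 0.006, lies under all of these.)

How it is judged:
On the way:
1. the thermometer is held still and aimed at the brass blank's black spot for 2 s: lens axis within 13 mm of the spot's centre, lens 50 to 150 mm away, within 0.4 rad of square (y of brass_spot in the frame of thermometer between -0.013 and 0.013 m and z of brass_spot in the frame of thermometer between -0.013 and 0.013 m and distance between lens and brass_spot between 0.05 and 0.15 m and z of lens in the frame of brass_blank above 0 m and x of brass_spot in the frame of thermometer above 0.1 m and angle between the x axis of thermometer and the z axis of brass_blank, either way round below 0.4 rad and linear speed of thermometer below 0.03 m/s and angular speed of thermometer below 0.2 rad/s), for 2 s.
At the end, for the whole second after the job is handed in: The thermometer lies at rest in both saddles of the cradle, lens end downhill, nose between the posts: its origin within -20 to +7 mm along the cradle (x), 9 mm across (y), 11 to 24 mm above the channel floor (z), its axis within 0.15 rad of the cradle's, slower than 0.02 m/s (x of thermometer in the frame of cradle between -0.02 and 0.007 m and y of thermometer in the frame of cradle between -0.009 and 0.009 m and z of thermometer in the frame of cradle between 0.011 and 0.024 m and x of lens in the frame of cradle above 0.05 m and angle between the x axis of thermometer and the x axis of cradle, either way round below 0.15 rad and linear speed of thermometer below 0.02 m/s); the robot touches nothing.
It fails at once if a stand or blank is touched (over 1 N) (contact force between any of brass_stand, copper_stand and anything else above 1 N).
It fails at once if the thermometer is banged into its rest (over 40 N) (contact force between thermometer and rest above 40 N).
It fails at once if a bystander is moved by over 30 mm (distance of any of anvil, bench_block, pitch_bowl, scrap_bin from where it was at the start of the episode above 0.03 m).
It also fails if it takes over 54 s, if anything falls off the work surface, if the arm or the gripper's body presses on something with over 40 N, if the wrist force passes 120 N, or if a joint passes its speed limit or range.

## Working session

There is one attempt and no reset: what is moved stays moved. The work goes in short steps, Python scripts to look and compute and a tool call to move; the robot and the scene stay as the last step left them, time stands still between calls to the robot, and variables do not carry over. Pictures are saved under pics/ and viewed, at most 10 in all, crops included, and the job is handed in when it is done.

Besides the shell and the picture viewer there is one more tool, called after ">>>" as a command line: name --argument value ..., lists and objects as JSON in quotes. apply_moves: Moves the arm, as the interface text tells. Shifts and turns lie within -1 to 1; 1 stands for 0.03 m of shift or 2 pi rad of turn. Its arguments: {"type":"object","properties":{"motion":{"type":"array"},"grip":{"type":"number"}},"required":["motion"]}

```bash
mkdir -p pics; ls; python3 - <<'E'
from bench import bot
import cv2,numpy as np
for n in("side","top"):
    d=bot.get_image(n); cv2.imwrite(f"pics/{n}0.png",d["frame"][:,:,::-1])
    print(n,d["intrinsics"],d["R"],d["t"], -np.array(d["R"]).T@d["t"])
print(bot.get_obs())
E
```

```text
pics
side [[427.646355     0.         253.44057427]
 [  0.         427.646355   189.09834175]
 [  0.           0.           1.        ]] [[-0.69941164 -0.71448329 -0.01835682]
 [-0.3896604   0.40272022 -0.82823982]
 [ 0.59915618 -0.57212765 -0.56007306]] [0.38242551 0.28129427 1.2511392 ] [-0.37254568  0.87576508  0.94072859]
top [[490.48208474   0.         249.77171265]
 [  0.         490.48208474 189.82924109]
 [  0.           0.           1.        ]] [[-0.004474   -0.99990871  0.01274976]
 [-0.99721813  0.00351258 -0.07445582]
 [ 0.07440424 -0.01304741 -0.99714281]] [-0.0149183   0.54889085  1.36837773] [4.45484058e-01 1.00882488e-03 1.40552633e+00]
{'time_s': 0.1, 'joint_positions': array([-1.22561375e+00,  3.51179454e-01,  1.65233247e+00,  6.10055229e-07,
        1.13910532e+00, -8.45851458e-02]), 'qd': array([ 2.34393248e-03, -1.73000865e-03, -1.23071031e-03, -1.31564788e-03,
        4.71112582e-04, -9.91384586e-05]), 'joint_efforts': array([ 2.65583243e-03, -4.98020446e+01, -2.85703969e+01,  7.01441383e-02,
        2.38251389e-02, -5.56027271e-05]), 'ee_pos': array([ 0.22909205, -0.4996878 ,  0.21816735]), 'orientation': array([ 9.77001065e-01,  2.13233809e-01, -6.62881946e-05, -5.07989595e-04]), 'force': array([0.10644459, 0.0581653 , 0.08932595]), 'wrist_torque': array([-0.00211153, -0.03165307, -0.03114019]), 'gripper_force': 0.0, 'gripper_width': 0.09306146715249229}
```

View pics/side0.png

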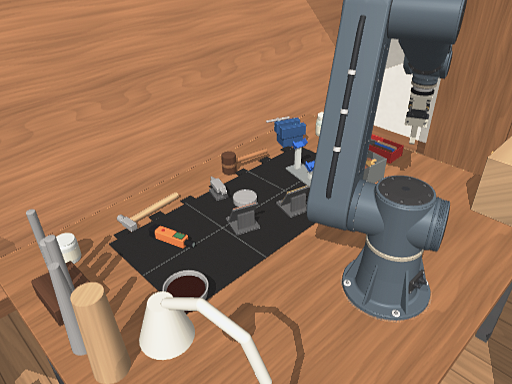

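View pics/top0.png

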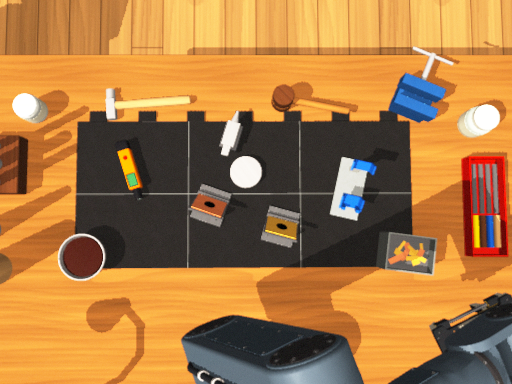

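```bash
python3 - <<'E'
import cv2,numpy as np
t=cv2.imread("pics/top0.png");s=cv2.imread("pics/side0.png")
def c(im,x0,y0,x1,y1,f): return cv2.resize(im[y0:y1,x0:x1],None,fx=f,fy=f,interpolation=cv2.INTER_CUBIC)
a=c(t,100,130,170,210,5);b=c(t,180,170,310,250,3.0);d=c(t,320,145,390,225,4);e=c(s,140,215,200,255,5)
f=c(s,220,160,340,240,4)
W=np.zeros((600,800,3),np.uint8)
def put(im,x,y):
    h=min(im.shape[0],600-y);w=min(im.shape[1],800-x);W[y:y+h,x:x+w]=im[:h,:w]
put(c(t,100,130,170,210,3.5),0,0);put(b,250,0);put(c(t,320,145,390,225,2.2),645,0);put(e,0,300);put(f,310,280)
cv2.imwrite("pics/m.png",W)
E
```

```text
(no output)
```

View pics/m.png

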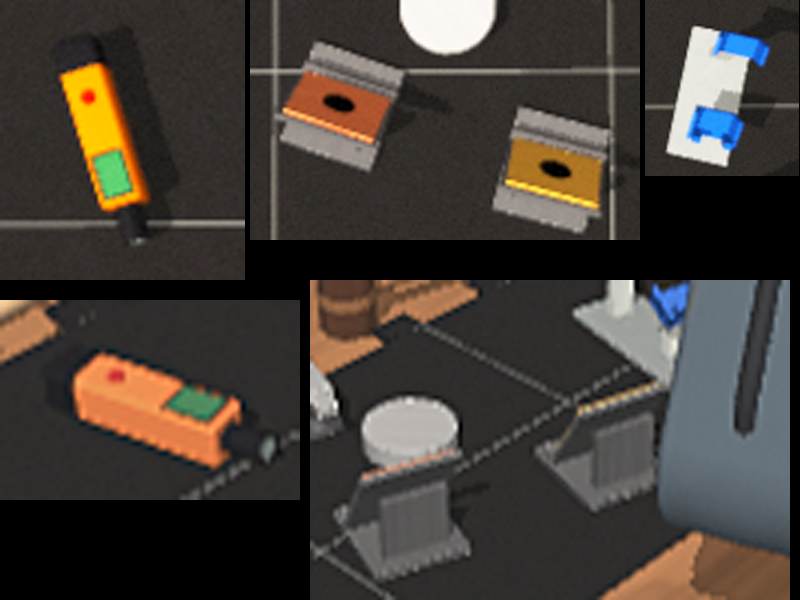

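The top view shows the thermometer at about (130,168) with its nose pointing down the image, towards the robot. The brass blank is at (281,227), and both blanks face +x. The cradle's end-post saddle is at (351,202), so downhill is also towards the robot. In the side view the arm hides part of the brass stand and the rest.

```bash
cat > h.py <<'E'
import cv2,numpy as np
from bench import bot
from scipy.spatial.transform import Rotation as Ro
def ray(d,uv):
    K,R,t=[np.array(d[k]) for k in("intrinsics","R","t")]
    v=R.T@np.linalg.inv(K)@np.array([*uv,1.]); return -R.T@t,v/np.linalg.norm(v)
def onz(d,uv,z):
    c,v=ray(d,uv); return c+v*(z-c[2])/v[2]
def tri(d1,p1,d2,p2):
    (c1,v1),(c2,v2)=ray(d1,p1),ray(d2,p2)
    A=np.stack([v1,-v2],1); s=np.linalg.lstsq(A,c2-c1,rcond=None)[0]
    a,b=c1+s[0]*v1,c2+s[1]*v2; return (a+b)/2,np.linalg.norm(a-b)
def hsv(d): return cv2.cvtColor(np.ascontiguousarray(d["frame"]),cv2.COLOR_RGB2HSV)
def proj(d,X):
    p=np.array(d["intrinsics"])@(np.array(d["R"])@X+d["t"]); return p[:2]/p[2]
def blobs(m,x0,y0,x1,y1,amin=4):
    k=np.zeros_like(m);k[y0:y1,x0:x1]=m[y0:y1,x0:x1]
    n,_,s,c=cv2.connectedComponentsWithStats(k)
    return [(s[i,4],c[i].round(2),s[i,:4]) for i in range(1,n) if s[i,4]>=amin]
def go(p,Rt):  # shift (tool axes, units of 0.03 m) and turn (units of 2 pi) from measured pose
    o=bot.get_obs();Rc=Ro.from_quat(o["orientation"])
    print("shift/0.03",(Rc.inv().apply(p-o["ee_pos"])/.03).round(2),"turn/2pi",((Rc.inv()*Rt).as_rotvec()/(2*np.pi)).round(4))
E
python3 - <<'E'
from h import *
T=bot.get_image("top");S=bot.get_image("side")
for n,d,b in(("top",T,(100,130,170,210)),("side",S,(140,215,200,255))):
    h=hsv(d)
    print(n,"green",blobs(cv2.inRange(h,(40,60,40),(90,255,255)),*b))
    r=cv2.inRange(h,(0,150,100),(6,255,255))|cv2.inRange(h,(170,150,100),(180,255,255))
    print(n,"red",blobs(r,*b))
    print(n,"orange",blobs(cv2.inRange(h,(7,120,120),(32,255,255)),*b))
h=hsv(T)
print(cv2.minAreaRect(cv2.findNonZero(cv2.inRange(h[130:210,100:170],(17,120,150),(32,255,255)))))
print(h[158,118:134].tolist())
print(h[165,118:140].tolist())
E
```

```text
top green [(np.int32(96), array([131.78, 179.34]), array([127, 173,  11,  14], dtype=int32))]
top red [(np.int32(7), array([125.  , 157.29]), array([124, 156,   3,   3], dtype=int32))]
top orange [(np.int32(469), array([128.55, 166.52]), array([117, 148,  25,  43], dtype=int32))]
side green [(np.int32(45), array([178.76, 235.24]), array([174, 232,  11,   7], dtype=int32))]
side red [(np.int32(7), array([162.71, 229.57]), array([161, 229,   4,   2], dtype=int32))]
side orange [(np.int32(77), array([144.66, 220.66]), array([140, 215,  11,  12], dtype=int32)), (np.int32(376), array([169.29, 236.54]), array([155, 226,  33,  23], dtype=int32))]
((28.20640754699707, 38.56050109863281), (39.849544525146484, 11.394104957580566), 72.6459732055664)
[[8, 41, 50], [16, 238, 239], [23, 255, 255], [24, 255, 255], [23, 255, 255], [13, 255, 255], [4, 253, 255], [2, 249, 255], [3, 255, 254], [19, 255, 255], [23, 255, 255], [24, 255, 255], [22, 255, 255], [16, 255, 251], [12, 255, 191], [11, 229, 129]]
[[17, 44, 52], [16, 56, 50], [0, 41, 56], [14, 230, 221], [22, 255, 255], [24, 255, 255], [24, 255, 255], [24, 255, 255], [24, 255, 255], [24, 255, 255], [23, 255, 255], [24, 255, 255], [24, 255, 255], [24, 255, 255], [23, 255, 255], [17, 255, 254], [12, 255, 203], [11, 251, 139], [8, 181, 72], [15, 29, 35], [17, 51, 35], [15, 57, 36]]
```

```bash
python3 - <<'E'
from h import *
T=bot.get_image("top");S=bot.get_image("side")
g,eg=tri(T,(131.78,179.34),S,(178.76,235.24)); r,er=tri(T,(125.,157.29),S,(162.71,229.57))
print("green",g,eg,"red",r,er)
m=cv2.inRange(hsv(T)[130:210,100:170],(17,100,150),(95,255,255))
rc=cv2.minAreaRect(cv2.findNonZero(m));bx=cv2.boxPoints(rc)+[100,130]
P=np.array([onz(T,p,.040) for p in bx]);print(rc,bx,P.round(4))
print([np.linalg.norm(P[i]-P[i-1]).round(4) for i in range(4)])
k=np.argsort(P[:,0]);f=P[k[:2]].mean(0);b=P[k[2:]].mean(0)
print("front",f,"back",b,"yaw",np.degrees(np.arctan2(*(f-b)[1::-1])),"yaw rg",np.degrees(np.arctan2(*(g-r)[1::-1])))
# dark nose end in top view: profile along axis
ax=(f-b)/np.linalg.norm(f-b)
for s in np.arange(0,.05,.003):
    uv=proj(T,np.array([*(f+ax*s)[:2],.030]));print(int(s*1000),uv.round(1),T["frame"][int(round(uv[1])),int(round(uv[0]))].tolist(),end=";")
E
```

```text
green [0.57749223 0.3118327  0.03762719] 0.0017790527084746393 red [0.63975539 0.33177901 0.03742529] 0.0014193137242489511
((28.13761329650879, 38.458717346191406), (39.65400695800781, 11.302350997924805), 73.3007583618164) [[117.02752304 151.09174347]
 [127.85321045 147.84403992]
 [139.24770355 185.82569122]
 [128.42201614 189.07339478]] [[0.6574 0.3542 0.04  ]
 [0.6665 0.3241 0.04  ]
 [0.5596 0.291  0.04  ]
 [0.5507 0.3209 0.04  ]]
[np.float64(0.1118), np.float64(0.0314), np.float64(0.1119), np.float64(0.0313)]
front [0.55516005 0.30597007 0.04      ] back [0.66195649 0.33917493 0.04      ] yaw -162.72862351604326 yaw rg -162.2368830569228
0 [134.6 187.7] [230, 101, 25];3 [134.9 188.7] [48, 41, 40];6 [135.2 189.8] [45, 42, 44];9 [135.5 190.8] [45, 40, 42];12 [135.9 191.8] [47, 44, 47];15 [136.2 192.8] [48, 43, 46];18 [136.5 193.8] [48, 41, 43];21 [136.8 194.9] [44, 44, 41];24 [137.1 195.9] [43, 40, 43];27 [137.4 196.9] [47, 44, 46];30 [137.7 197.9] [62, 64, 63];33 [138.  198.9] [79, 81, 73];36 [138.3 200. ] [60, 63, 54];39 [138.6 201. ] [47, 46, 40];42 [138.9 202. ] [50, 44, 42];45 [139.2 203. ] [51, 46, 44];48 [139.5 204. ] [51, 47, 40];
```

```bash
cat >> h.py <<'E'
def frame(x,y):  # tool rotation from x and y axes (orthonormalised, x kept)
    x=np.array(x,float);x/=np.linalg.norm(x);y=np.array(y,float);y-=x*(x@y);y/=np.linalg.norm(y)
    return Ro.from_matrix(np.stack([x,y,np.cross(x,y)],1))
def down(yaw): # yaw of thermometer axis (deg); tool x opposite to it
    a=np.radians(yaw);ax=np.array([np.cos(a),np.sin(a),0]); return frame(-ax,np.cross([0,0,-1.],-ax))
E
python3 - <<'E'
from h import *
R=down(-162.6);print(R.as_matrix().round(3))
go(np.array([.6159,.3249,.16]),R)
E
```

```text
[[ 0.954  0.299  0.   ]
 [ 0.299 -0.954  0.   ]
 [ 0.     0.    -1.   ]]
shift/0.03 [ 23.17 -19.62   1.96] turn/2pi [-0.0001 -0.      0.0201]
```

>>> apply_moves --motion '[[[0.96,-0.82,0.08,0,0,0],[0.96,-0.82,0.08,0,0,0],[0.96,-0.82,0.08,0,0,0],[0.96,-0.82,0.08,0,0,0],[0.96,-0.82,0.08,0,0,0],[0.96,-0.82,0.08,0,0,0],[0.96,-0.82,0.08,0,0,0],[0.96,-0.82,0.08,0,0,0],[0.96,-0.82,0.08,0,0,0],[0.96,-0.82,0.08,0,0,0],[0.96,-0.82,0.08,0,0,0],[0.96,-0.82,0.08,0,0,0]]]' --grip 80

```text
time_s: 1.5
ee_pos: [0.4208, -0.0861, 0.1899]
orientation: [0.977, 0.213, 0.0, 0.0]
force: [0.2, -0.2, 0.3]
gripper_width: 0.0799
gripper_force: 0.0
```

>>> apply_moves --motion '[[[0.96,-0.82,0.08,0,0,0],[0.96,-0.82,0.08,0,0,0],[0.96,-0.82,0.08,0,0,0],[0.96,-0.82,0.08,0,0,0],[0.96,-0.82,0.08,0,0,0],[0.96,-0.82,0.08,0,0,0],[0.96,-0.82,0.08,0,0,0],[0.96,-0.82,0.08,0,0,0],[0.96,-0.82,0.08,0,0,0],[0.96,-0.82,0.08,0,0,0],[0.96,-0.82,0.08,0,0,0.02],[0,0,0,0,0,0]]]'

```text
time_s: 2.7
ee_pos: [0.5962, 0.2938, 0.1625]
orientation: [0.989, 0.151, 0.0, -0.0]
force: [0.4, -0.5, 0.5]
gripper_width: 0.0801
gripper_force: 0.0
```

```bash
python3 - <<'E'
from h import *
go(np.array([.6159,.3249,.012]),down(-162.6));print(bot.get_obs()["joint_positions"].round(2))
for n in("side","top"): cv2.imwrite(f"pics/{n}1.png",bot.get_image(n)["frame"][:,:,::-1])
a=cv2.imread("pics/side1.png");b=cv2.imread("pics/top1.png")
cv2.imwrite("pics/m1.png",np.vstack([cv2.resize(a[130:290,100:370],None,fx=2.9,fy=1.85),cv2.resize(b[130:290,100:370],None,fx=2.9,fy=1.85)]))
E
```

```text
shift/0.03 [ 0.94 -0.79  5.02] turn/2pi [-0.0001 -0.     -0.0002]
[0.39 0.61 1.38 0.   1.15 1.66]
```

View pics/m1.png

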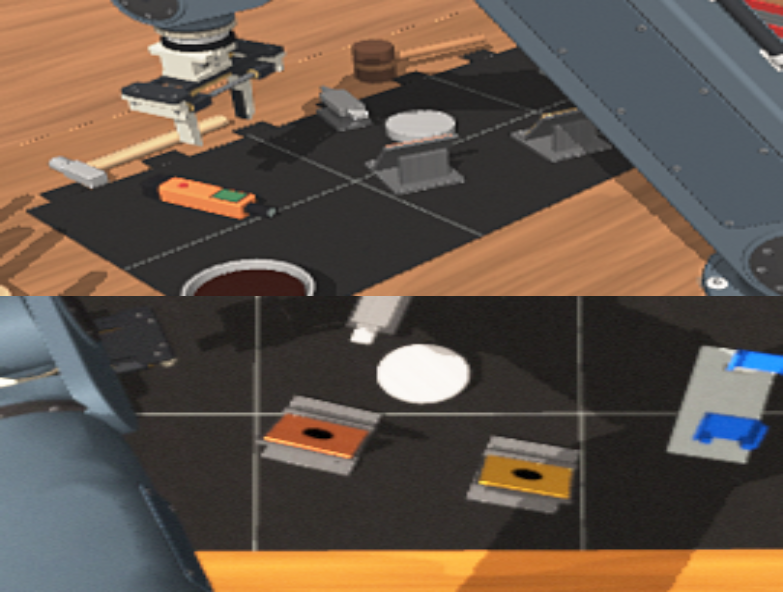

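The side view shows the thermometer still in place below the open gripper, with clear space around it. The top view shows both stands and the rest clear of the arm. I'll descend and grasp now.

>>> apply_moves --motion '[[[0.94,-0.79,0.5,0,0,0],[0,0,0.9,0,0,0],[0,0,0.9,0,0,0],[0,0,0.9,0,0,0],[0,0,0.9,0,0,0],[0,0,0.6,0,0,0],[0,0,0.32,0,0,0],[0,0,0,0,0,0],[0,0,0,0,0,0]]]'

```text
time_s: 3.7
ee_pos: [0.616, 0.3215, 0.014]
orientation: [0.988, 0.151, 0.001, -0.0]
force: [0.7, 0.4, -0.2]
gripper_width: 0.0801
gripper_force: 0.0
```

>>> apply_moves --motion '[[[0,0,0,0,0,0],[0,0,0,0,0,0],[0,0,0,0,0,0],[0,0,0,0,0,0],[0,0,0,0,0,0],[0,0,0,0,0,0],[0,0,0,0,0,0],[0,0,0,0,0,0],[0,0,0,0,0,0],[0,0,0,0,0,0]]]' --grip 20

```text
time_s: 4.7
ee_pos: [0.6154, 0.3216, 0.0129]
orientation: [0.988, 0.151, 0.0, -0.0]
force: [-0.1, 1.1, 1.8]
gripper_width: 0.0333
gripper_force: 30.0
```

>>> apply_moves --motion '[[[0,0,-0.3,0,0,0],[0,0,-0.8,0,0,0],[0,0,-1,0,0,0],[0,0,-1,0,0,0],[0,0,-1,0,0,0],[0,0,-1,0,0,0],[0,0,-0.5,0,0,0],[0,0,0,0,0,0]]]'

```text
time_s: 5.5
ee_pos: [0.6162, 0.3217, 0.183]
orientation: [0.988, 0.151, 0.002, -0.0]
force: [0.1, 0.2, -1.9]
gripper_width: 0.034
gripper_force: 30.0
```

```bash
python3 - <<'E'
from h import *
T=bot.get_image("top");S=bot.get_image("side")
h=hsv(T)
for n,lo,hi,b in(("brass",(18,120,60),(32,255,255),(255,195,305,255)),("copper",(4,110,60),(17,255,255),(185,180,235,235))):
    m=cv2.inRange(h,lo,hi);k=np.zeros_like(m);k[b[1]:b[3],b[0]:b[2]]=m[b[1]:b[3],b[0]:b[2]]
    c=max(cv2.findContours(k,cv2.RETR_EXTERNAL,cv2.CHAIN_APPROX_NONE)[0],key=cv2.contourArea)
    f=np.zeros_like(m);cv2.drawContours(f,[c],-1,255,-1)
    sp=f&~k; w=[x for x in blobs(sp,*b)]
    print(n,cv2.contourArea(c),cv2.minAreaRect(c),cv2.boxPoints(cv2.minAreaRect(c)).round(1).tolist(),"spot",w)
    g=T["frame"][b[1]:b[3],b[0]:b[2]].astype(int).sum(2)
cv2.imwrite("pics/s2.png",cv2.resize(S["frame"][150:250,215:345,::-1],None,fx=6,fy=6,interpolation=cv2.INTER_CUBIC))
cv2.imwrite("pics/s2full.png",S["frame"][:,:,::-1]);cv2.imwrite("pics/t2full.png",T["frame"][:,:,::-1])
E
```

```text
brass 403.0 ((281.5882263183594, 227.14707946777344), (31.28709602355957, 16.00735092163086), 14.03624439239502) [[264.5, 231.10000610351562], [268.3999938964844, 215.60000610351562], [298.70001220703125, 223.1999969482422], [294.79998779296875, 238.6999969482422]] spot [(np.int32(63), array([281.75, 225.94]), array([276, 223,  12,   8], dtype=int32))]
copper 478.5 ((208.50003051757812, 205.0), (33.03504180908203, 16.564712524414062), 19.29004669189453) [[190.1999969482422, 207.39999389648438], [195.60000610351562, 191.6999969482422], [226.8000030517578, 202.60000610351562], [221.39999389648438, 218.3000030517578]] spot [(np.int32(37), array([209.24, 204.08]), array([205, 202,  10,   5], dtype=int32))]
```

View pics/s2.png

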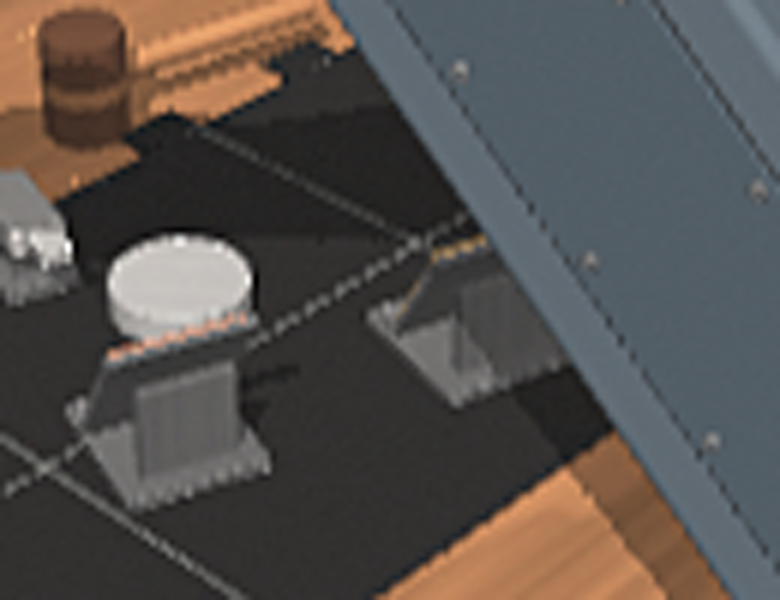

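The side view shows the back of the copper stand with its top edge running from (233,209) to (256,203). It also shows the left end of the brass blank's top edge at (287.5,192).

```bash
python3 - <<'E'
from h import *
T=bot.get_image("top");S=bot.get_image("side")
for n,a,b in(("cuL",(190.5,207.3),(233,209.2)),("cuR",(223,217.5),(256.3,203)),("brL",(264.8,231),(287.5,192))):
    print(n,*tri(T,a,S,b))
# upper bright edge of brass in top view: ridge fit
V=T["frame"].astype(float).sum(2)-2*0
pts=[];f=T["frame"].astype(float)
for u in range(267,294):
    r=np.arange(226,242); w=np.clip(f[r,u,0]-195,0,None)*(f[r,u,2]<130)
    if w.sum()>20: pts.append((u,(r*w).sum()/w.sum()))
pts=np.array(pts);p=np.polyfit(pts[:,0],pts[:,1],1);print("edge fit",p,np.std(np.polyval(p,pts[:,0])-pts[:,1]),len(pts))
for z in(.09,.1,.106):
    A,B=[onz(T,(u,np.polyval(p,u)),z) for u in(265,297)]
    d=A-B; n=np.array([d[1],-d[0]]);n/=np.linalg.norm(n); print(z,A,B,"normal yaw",np.degrees(np.arctan2(n[1],n[0])))
# spot mask boundaries: weighted centroid of darkness
g=f[218:234,272:292];dk=np.clip(110-g[:,:,0],0,None);ys,xs=np.mgrid[218:234,272:292]
print("spot",(xs*dk).sum()/dk.sum(),(ys*dk).sum()/dk.sum()); 
for z in(.05,.06,.07,.08): print(z,onz(T,(281.5,226.2),z))
print(f[218:243,282,0].astype(int).tolist()); print(g[6:11,:,0].astype(int).tolist())
E
```

```text
cuL [0.49673403 0.14190465 0.09469512] 0.0010236952779847698
cuR [0.47062448 0.056789   0.08882679] 0.002718964415908278
brL [ 0.43275525 -0.05598863  0.0966071 ] 0.0011110246726909311
edge fit [  0.27164989 157.73278915] 0.1300242220338916 27
0.09 [ 0.43651345 -0.05645871  0.09      ] [ 0.41296116 -0.14188736  0.09      ] normal yaw -15.413291321308327
0.1 [ 0.43658164 -0.05602187  0.1       ] [ 0.41320838 -0.14080113  0.1       ] normal yaw -15.413291321308332
0.106 [ 0.43662255 -0.05575977  0.106     ] [ 0.41335672 -0.14014939  0.106     ] normal yaw -15.413291321308359
spot 282.01810066947684 225.44036697247705
0.05 [ 0.4457114  -0.10380966  0.05      ]
0.06 [ 0.44570973 -0.10303639  0.06      ]
0.07 [ 0.44570805 -0.10226313  0.07      ]
0.08 [ 0.44570637 -0.10148986  0.08      ]
[99, 142, 170, 175, 179, 139, 57, 0, 1, 4, 2, 119, 171, 179, 177, 177, 231, 208, 116, 85, 93, 106, 108, 109, 108]
[[174, 178, 175, 179, 131, 67, 26, 20, 20, 17, 57, 91, 115, 159, 177, 179, 177, 177, 177, 174], [177, 172, 175, 173, 110, 35, 1, 1, 8, 0, 0, 0, 33, 92, 161, 175, 178, 174, 177, 179], [178, 178, 177, 176, 160, 71, 9, 6, 3, 4, 1, 10, 9, 16, 104, 162, 175, 178, 174, 176], [181, 178, 178, 180, 179, 133, 58, 10, 4, 3, 4, 0, 1, 6, 36, 154, 178, 176, 175, 175], [179, 179, 177, 178, 181, 168, 155, 119, 57, 17, 2, 0, 0, 5, 52, 161, 177, 178, 179, 180]]
```

```bash
cat >> h.py <<'E'
spot=np.array([.446,-.103,.062]);a=np.radians(-15.4)
n=np.array([np.cos(a)*np.sin(1.05),np.sin(a)*np.sin(1.05),np.cos(1.05)])
Rread=frame(n,np.cross([0,0,-1.],n))
Pread=spot+.1935*n+.010*Rread.as_matrix()[:,2]
E
python3 - <<'E'
from h import *
o=bot.get_obs();print(Pread,Rread.as_matrix().round(3),o["ee_pos"],o["joint_positions"].round(2))
go(Pread,Rread)
D=Rread.inv().apply(Pread+[0,0,.0]-o["ee_pos"])/.03; print("after turn",D)
E
```

```text
[ 0.612617   -0.14889397  0.14960577] [[ 0.836 -0.266  0.48 ]
 [-0.23  -0.964 -0.132]
 [ 0.498  0.    -0.867]] [0.61464298 0.32106356 0.17876603] [ 0.41  0.65  1.27 -0.    1.22  1.68]
shift/0.03 [-4.75 14.93  0.99] turn/2pi [-0.0235  0.0811  0.0891]
after turn [ 3.06836386 15.12073026  2.88064434]
```

>>> apply_moves --motion '[[[0,0,0,-0.004,0.0135,0.0149],[0,0,0,-0.0039,0.0135,0.0149],[0,0,0,-0.0039,0.0135,0.0149],[0,0,0,-0.0039,0.0135,0.0148],[0,0,0,-0.0039,0.0135,0.0148],[0,0,0,-0.0039,0.0136,0.0148],[0.1,0.5,0.1,0,0,0],[0.2,1,0.19,0,0,0],[0.2,1,0.19,0,0,0],[0.2,1,0.19,0,0,0],[0.2,1,0.19,0,0,0],[0.2,1,0.19,0,0,0]]]'

```text
time_s: 6.9
ee_pos: [0.6152, 0.1482, 0.1689]
orientation: [0.959, -0.124, 0.252, 0.034]
force: [0.7, -0.4, -2.8]
gripper_width: 0.0342
gripper_force: 30.0
```

```bash
python3 - <<'E'
from h import *
go(Pread,Rread);o=bot.get_obs();print(o["ee_pos"],o["joint_positions"].round(2))
E
```

```text
shift/0.03 [1.8  9.59 1.79] turn/2pi [-0.0004  0.0012  0.0017]
[0.61515376 0.14816476 0.16890006] [ 0.27  0.4   1.82 -0.52  0.53  2.5 ]
```

>>> apply_moves --motion '[[[0.2,1,0.19,0,0,0],[0.2,1,0.19,0,0,0],[0.2,1,0.19,0,0,0],[0.2,1,0.19,0,0,0],[0.2,1,0.19,0,0,0],[0.2,1,0.19,0,0,0],[0.2,1,0.19,0,0,0],[0.2,1,0.19,0,0,0],[0.15,0.9,0.15,0,0,0],[0.1,0.5,0.1,0,0,0],[0,0.1,0,0,0,0],[0,0,0,0,0,0]]]'

```text
time_s: 8.1
ee_pos: [0.6136, -0.1448, 0.1509]
orientation: [0.959, -0.125, 0.252, 0.034]
force: [0.1, 0.1, -2.6]
gripper_width: 0.0336
gripper_force: 30.0
```

```bash
python3 - <<'E'
from h import *
go(Pread,Rread);o=bot.get_obs();print(o["ee_pos"],o["joint_positions"].round(2))
T=bot.get_image("top");S=bot.get_image("side")
a=cv2.resize(S["frame"][110:260,160:420,::-1],(780,300));b=cv2.resize(T["frame"][110:260,200:460,::-1],(780,300))
cv2.imwrite("pics/s3.png",np.vstack([a,b]))
E
```

```text
shift/0.03 [-0.02  0.14  0.04] turn/2pi [-0.0004  0.001   0.0013]
[ 0.61359151 -0.14481363  0.15091193] [-0.32  0.39  1.89  0.08  0.35  1.45]
```

View pics/s3.png

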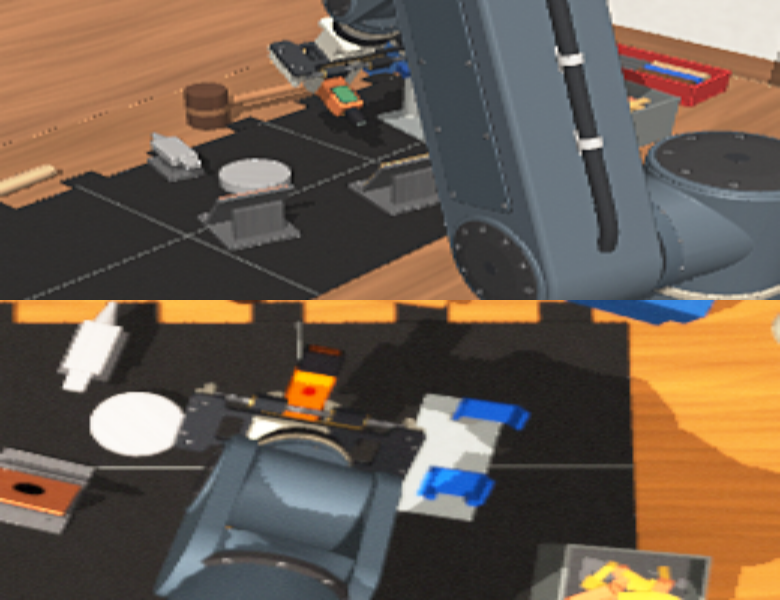

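The side view shows the thermometer held nose-down at about (347,98) of the crop, facing the brass blank. The top view shows its red button at (308,393), with the gripper clear of the rest. Next I'll check the pose in the grip against the camera.

```bash
python3 - <<'E'
from h import *
T=bot.get_image("top");S=bot.get_image("side")
o=bot.get_obs();M=Ro.from_quat(o["orientation"]).as_matrix();X=-M[:,0];Z=-M[:,2];Y=np.cross(Z,X)
O=o["ee_pos"]+.0085*X+.010*Z
print("red pred",proj(T,O-.0349*X+.017*Z),"green pred",proj(S,O+.0305*X+.017*Z),"lens pred",proj(S,O+.085*X), "rear top-edge centre pred T",proj(T,O-.085*X+.017*Z))
h=hsv(T);r=cv2.inRange(h,(0,150,100),(8,255,255))|cv2.inRange(h,(170,150,100),(180,255,255))
print(blobs(r,290,120,320,150,3)); print(blobs(cv2.inRange(hsv(S),(40,60,40),(90,255,255)),255,140,300,175,4))
d=spot-O;print("spot in th",d@X,d@Y,d@Z)
# brass height again from side edge and rest blobs
for n,dd,b in(("top",T,(325,130,390,220)),("side",S,(255,110,310,180))):
    print(n,blobs(cv2.inRange(hsv(dd),(100,150,80),(120,255,255)),*b,6))
E
```

```text
red pred [301.81727393 154.96843246] green pred [273.94434759 156.08026288] lens pred [279.4599353  170.42704807] rear top-edge centre pred T [307.30597897 136.52491349]
[]
[(np.int32(45), array([274.38, 156.62]), array([270, 153,   9,   9], dtype=int32))]
spot in th 0.18595780681033472 0.003922063537112543 -0.0025397801912311504
top [(np.int32(232), array([364.16, 165.63]), array([351, 159,  26,  16], dtype=int32)), (np.int32(312), array([352.3 , 202.23]), array([340, 194,  25,  19], dtype=int32))]
side [(np.int32(25), array([293.72, 144.  ]), array([292, 141,   5,   8], dtype=int32))]
```

>>> apply_moves --motion '[[[-0.02,0.14,0.04,0,0.001,0.0013],[0,0,0,0,0,0],[0,0,0,0,0,0],[0,0,0,0,0,0],[0,0,0,0,0,0],[0,0,0,0,0,0],[0,0,0,0,0,0],[0,0,0,0,0,0],[0,0,0,0,0,0],[0,0,0,0,0,0],[0,0,0,0,0,0],[0,0,0,0,0,0]]]'

```text
time_s: 9.5
ee_pos: [0.6131, -0.1483, 0.15]
orientation: [0.957, -0.129, 0.256, 0.033]
force: [0.4, 0.1, -2.4]
gripper_width: 0.0341
gripper_force: 30.0
```

```bash
python3 - <<'E'
from h import *
go(Pread,Rread)
o=bot.get_obs();M=Ro.from_quat(o["orientation"]).as_matrix();X=-M[:,0];Z=-M[:,2];Y=np.cross(Z,X)
O=o["ee_pos"]+.0085*X+.010*Z;d=spot-O;print("spot in th",d@X,d@Y,d@Z,np.abs(o["qd"]).max(),X@n)
E
```

```text
shift/0.03 [-0.02  0.03  0.01] turn/2pi [-0.0005 -0.0002 -0.0001]
spot in th 0.1855030903712235 0.0008033084963472304 9.212604590915978e-06 0.001572413610801496 -0.9999993204898233
```

>>> apply_moves --motion '[[[0,0,0,0,0,0],[0,0,0,0,0,0],[0,0,0,0,0,0],[0,0,0,0,0,0],[0,0,0,0,0,0],[0,0,0,0,0,0],[0,0,0,0,0,0],[0,0,0,0,0,0],[0,0,0,0,0,0],[0,0,0,0,0,0],[0,0,0,0,0,0],[0,0,0,0,0,0]]]'

```text
time_s: 10.7
ee_pos: [0.6132, -0.1482, 0.15]
orientation: [0.957, -0.129, 0.256, 0.033]
force: [-0.3, 0.2, -1.9]
gripper_width: 0.0341
gripper_force: 30.0
```

>>> apply_moves --motion '[[[0,0,0,0,0,0],[0,0,0,0,0,0],[0,0,0,0,0,0],[0,0,0,0,0,0],[0,0,0,0,0,0],[0,0,0,0,0,0],[0,0,0,0,0,0],[0,0,0,0,0,0],[0,0,0,0,0,0],[0,0,0,0,0,0],[0,0,0,0,0,0],[0,0,0,0,0,0]]]'

```text
time_s: 11.9
ee_pos: [0.6132, -0.1483, 0.15]
orientation: [0.957, -0.129, 0.256, 0.033]
force: [0.1, -0.2, -1.6]
gripper_width: 0.034
gripper_force: 30.0
```

The reading hold is complete. Next I'll locate the rest using the initial unobstructed pictures.

```bash
python3 - <<'E'
import cv2,numpy as np
t=cv2.imread("pics/top0.png");s=cv2.imread("pics/side0.png");
a=cv2.resize(t[150:225,325:385],None,fx=7,fy=7,interpolation=cv2.INTER_CUBIC)[:525,:420]
b=cv2.resize(s[130:190,280:330],None,fx=7,fy=7,interpolation=cv2.INTER_CUBIC)
W=np.zeros((525,780,3),np.uint8);W[:,:420]=a;W[:420,425:775]=b;cv2.imwrite("pics/m4.png",W)
E
```

```text
(no output)
```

View pics/m4.png

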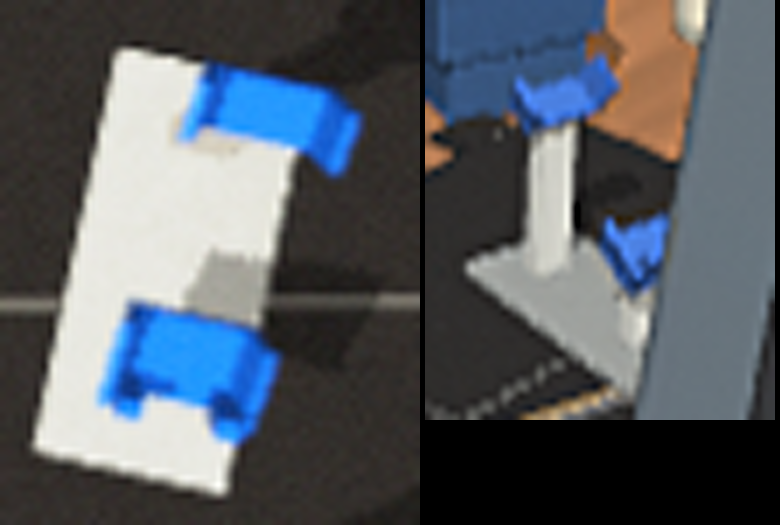

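The top crop shows the grey foot's corners at (341.3,156.3), (329.3,214.2) and (356.9,220.3). The narrow uphill saddle is at the top of the crop, and the saddle with the end posts is at the bottom, nearer the robot. The side crop shows the uphill saddle whole and half of the lower one.

```bash
cat >> h.py <<'E'
E
python3 - <<'E'
from h import *
T=bot.get_image("top");S=bot.get_image("side")
q=lambda x,y:((x+.5)/7-.5+325,(y+.5)/7-.5+150)
TL,BL,BR=[onz(T,q(*p),.014) for p in((117,47),(33,452),(226,495))]
print(TL,BL,BR,np.linalg.norm(TL-BL),np.linalg.norm(BL-BR),"yaw long",np.degrees(np.arctan2(*(BL-TL)[1::-1])),"short+",np.degrees(np.arctan2(*(BL-BR)[1::-1])))
c=(TL+BR)/2;yaw=np.arctan2(*(BL-TL)[1::-1]);print("centre",c)
u=np.array([np.cos(yaw),np.sin(yaw),0]);X=u*np.cos(np.pi/6)+[0,0,-.5];Z=u*.5+[0,0,np.cos(np.pi/6)];Y=np.cross(Z,X)
C=np.array([*c[:2],.096])
f=lambda x,y,z:C+X*x/1e3+Y*y/1e3+Z*z/1e3
def tc(p): v=proj(T,p); return ((v-[325,150]+.5)*7-.5).round()
def sc(p): v=proj(S,p); return ((v-[280,130]+.5)*7-.5+[425,0]).round()
for n,P in(("up floor",[(x,y,0) for x in(-72,-48) for y in(-21.5,21.5)]),("up cheek tops",[(x,y,17) for x in(-72,-48) for y in(-26,26)]),
 ("low floor",[(x,y,0) for x in(30,66) for y in(-21.5,21.5)]),("low cheek",[(x,y,17) for x in(30,66) for y in(-26,26)]),("post tops",[(61,y,27) for y in(-14.5,14.5)])):
    for p in P: print(n,p,"top",tc(f(*p)),"side",sc(f(*p)))
E
```

```text
[ 0.64481684 -0.27999028  0.014     ] [ 0.47926465 -0.24277061  0.014     ] [ 0.46151016 -0.32095095  0.014     ] 0.1696845134012353 0.08017098492110233 yaw long 167.32935811447786 short+ 77.20533516069013
centre [ 0.5531635  -0.30047062  0.014     ]
up floor (-72, -21.5, 0) top [216.  71.] side [516.  90.]
up floor (-72, 21.5, 0) top [328.  96.] side [576.  71.]
up floor (-48, -21.5, 0) top [198. 129.] side [536. 123.]
up floor (-48, 21.5, 0) top [309. 153.] side [597. 103.]
up cheek tops (-72, -26, 17) top [209.  85.] side [519.  75.]
up cheek tops (-72, 26, 17) top [346. 116.] side [592.  52.]
up cheek tops (-48, -26, 17) top [190. 144.] side [540. 108.]
up cheek tops (-48, 26, 17) top [326. 174.] side [613.  84.]
low floor (30, -21.5, 0) top [141. 310.] side [605. 232.]
low floor (30, 21.5, 0) top [249. 334.] side [666. 211.]
low floor (66, -21.5, 0) top [115. 390.] side [638. 284.]
low floor (66, 21.5, 0) top [223. 414.] side [699. 262.]
low cheek (30, -26, 17) top [133. 326.] side [610. 218.]
low cheek (30, 26, 17) top [265. 356.] side [683. 192.]
low cheek (66, -26, 17) top [107. 408.] side [643. 270.]
low cheek (66, 26, 17) top [238. 436.] side [716. 244.]
post tops (61, -14.5, 27) top [142. 415.] side [661. 247.]
post tops (61, 14.5, 27) top [215. 431.] side [702. 233.]
```

```bash
cat >> h.py <<'E'
yw=np.radians(167.25);u=np.array([np.cos(yw),np.sin(yw),0])
Cc=np.array([.553,-.301,.096]);Xc=u*np.cos(np.pi/6)+[0,0,-.5];Zc=u*.5+[0,0,np.cos(np.pi/6)];Yc=np.cross(Zc,Xc)
Rc_=frame(-Xc,np.cross([0,0,-1.],-Xc))
def place(h): return Cc+Xc*(-.003-.0085)+Zc*(.017-.010+h)
def incradle():
    o=bot.get_obs();M=Ro.from_quat(o["orientation"]).as_matrix();X=-M[:,0];Z=-M[:,2]
    d=o["ee_pos"]+.0085*X+.010*Z-Cc; print("th in cradle mm",(1e3*np.array([d@Xc,d@Yc,d@Zc])).round(1),"ang",np.arccos(min(1,X@Xc)).round(4),o["force"].round(1))
E
python3 - <<'E'
from h import *
print(place(.06),place(0)); go(place(.06),Rc_); incradle()
E
```

```text
[ 0.53003975 -0.29580463  0.1597737 ] [ 0.55930002 -0.30242555  0.10781218]
shift/0.03 [-1.02  5.48 -0.98] turn/2pi [ 0.0032  0.0003 -0.0064]
th in cradle mm [ -40.2 -162.8   44.3] ang 0.0404 [-0.6 -0.7 -1.8]
```

>>> apply_moves --motion '[[[0,0,-0.6,0,0,0],[0,0,-0.9,0,0,0],[0,0.6,0,0,0,0],[-0.1,0.9,0,0,0,0],[-0.2,0.9,0,0,0,0],[-0.2,0.9,0,0,0,0],[-0.2,0.9,0,0,0,0],[-0.2,0.8,0,0,0,0],[-0.12,0.48,0,0.0032,0.0003,-0.0064],[0,0,0.25,0,0,0],[0,0,0.25,0,0,0],[0,0,0,0,0,0]]]'

```text
time_s: 13.2
ee_pos: [0.5301, -0.2946, 0.1592]
orientation: [0.96, -0.107, 0.257, 0.028]
force: [-0.2, -0.3, -2.1]
gripper_width: 0.034
gripper_force: 30.0
```

```bash
python3 - <<'E'
from h import *
go(place(.03),Rc_); incradle()
T=bot.get_image("top");S=bot.get_image("side")
o=bot.get_obs();M=Ro.from_quat(o["orientation"]).as_matrix();X=-M[:,0];Z=-M[:,2];O=o["ee_pos"]+.0085*X+.010*Z
print("pred: red T",proj(T,O-.0349*X+.017*Z),"green S",proj(S,O+.0305*X+.017*Z),"rear T",proj(T,O-.085*X+.017*Z),"S",proj(S,O-.0349*X+.017*Z))
a=cv2.resize(S["frame"][90:190,250:400,::-1],(780,300));b=cv2.resize(T["frame"][120:240,290:446,::-1],(390,300))
cv2.imwrite("pics/s5.png",np.vstack([a,np.pad(b,((0,0),(0,390),(0,0)))]))
E
```

```text
shift/0.03 [0.02 0.04 0.99] turn/2pi [-0.0001  0.0002 -0.0001]
th in cradle mm [-2.5 -1.1 76.6] ang 0.0014 [-0.2 -0.3 -2.1]
pred: red T [363.45697151 187.9794743 ] green S [318.17010063 147.28727169] rear T [369.49964618 169.83539164] S [309.36256779 133.81319229]
```

View pics/s5.png

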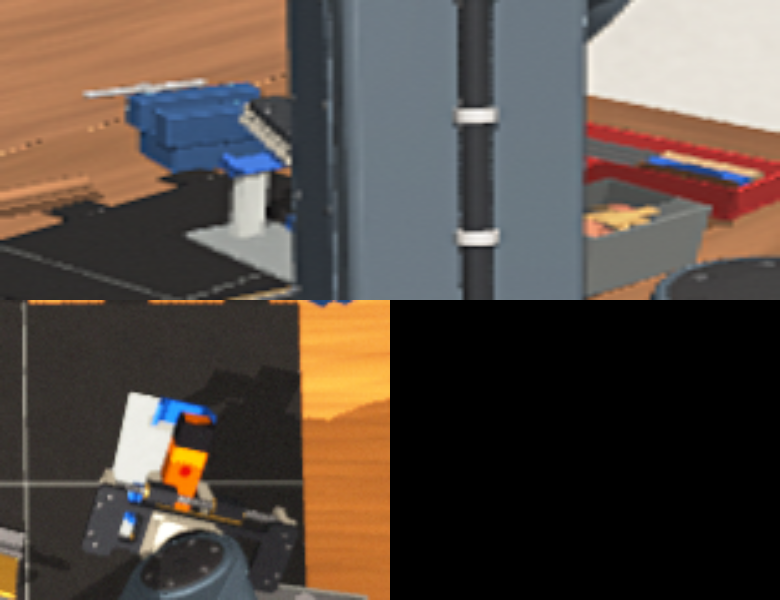

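The top view shows the thermometer above the cradle, lined up with the channel. The red button is at (364,188) and I predicted (363.5,188). I'll lower it straight down along the cradle normal.

>>> apply_moves --motion '[[[0.02,0.04,0.2,0,0,0],[0,0,0.3,0,0,0],[0,0,0.3,0,0,0],[0,0,0.3,0,0,0],[0,0,0.2,0,0,0],[0,0,0.2,0,0,0],[0,0,0.1,0,0,0],[0,0,0.1,0,0,0],[0,0,0,0,0,0]]]'

```text
time_s: 14.2
ee_pos: [0.5549, -0.3025, 0.1163]
orientation: [0.96, -0.107, 0.257, 0.029]
force: [1.0, 0.0, -2.2]
gripper_width: 0.0337
gripper_force: 30.0
```

```bash
python3 - <<'E'
from h import *
go(place(0),Rc_); incradle()
E
```

```text
shift/0.03 [-0.02 -0.03  0.32] turn/2pi [-0. -0. -0.]
th in cradle mm [-3.6  1.  26.5] ang 0.0003 [ 1.   0.  -2.2]
```

>>> apply_moves --motion '[[[0,-0.02,0.06,0,0,0],[0,0,0.06,0,0,0],[0,0,0.06,0,0,0],[0,0,0.04,0,0,0],[0,0,0,0,0,0],[0,0,0,0,0,0]]]'

```text
time_s: 14.8
ee_pos: [0.5582, -0.3026, 0.1108]
orientation: [0.96, -0.107, 0.257, 0.029]
force: [0.8, -0.2, -2.4]
gripper_width: 0.0338
gripper_force: 30.0
```

>>> apply_moves --motion '[[[0,0,0.03,0,0,0],[0,0,0.03,0,0,0],[0,0,0,0,0,0]]]'

```text
time_s: 15.1
ee_pos: [0.5591, -0.3028, 0.1091]
orientation: [0.96, -0.107, 0.257, 0.029]
force: [1.1, 0.6, -1.7]
gripper_width: 0.0338
gripper_force: 30.0
```

```bash
python3 - <<'E'
from h import *
go(place(0),Rc_); incradle()
E
```

```text
shift/0.03 [-0.02 -0.01  0.04] turn/2pi [ 0. -0. -0.]
th in cradle mm [-3.6  0.4 18.2] ang 0.0003 [ 1.1  0.6 -1.7]
```

>>> apply_moves --motion '[[[0,0,0.03,0,0,0],[0,0,0.02,0,0,0],[0,0,0,0,0,0],[0,0,0,0,0,0]]]'

```text
time_s: 15.5
ee_pos: [0.5599, -0.303, 0.1079]
orientation: [0.96, -0.107, 0.257, 0.029]
force: [0.2, -0.3, -2.5]
gripper_width: 0.0337
gripper_force: 30.0
```

>>> apply_moves --motion '[[[0,0,0.02,0,0,0],[0,0,0,0,0,0],[0,0,0,0,0,0]]]'

```text
time_s: 15.8
ee_pos: [0.56, -0.303, 0.1078]
orientation: [0.96, -0.107, 0.257, 0.029]
force: [-5.9, 2.1, 4.2]
gripper_width: 0.0341
gripper_force: 30.0
```

Contact came at the expected height with about 7 N, so I'll release.

>>> apply_moves --motion '[[[0,0,0,0,0,0],[0,0,0,0,0,0],[0,0,0,0,0,0],[0,0,0,0,0,0],[0,0,0,0,0,0],[0,0,0,0,0,0]]]' --grip 58

```text
time_s: 16.4
ee_pos: [0.5602, -0.3031, 0.1074]
orientation: [0.96, -0.107, 0.257, 0.029]
force: [-0.2, -0.6, -0.0]
gripper_width: 0.0579
gripper_force: 0.0
```

>>> apply_moves --motion '[[[0,0,-0.2,0,0,0],[0,0,-0.4,0,0,0],[0,0,-0.7,0,0,0],[0,0,-0.8,0,0,0],[0,0,-0.8,0,0,0],[0,0,-0.8,0,0,0],[0,0,-1,0,0,0],[0,0,-1,0,0,0],[0,0,-1,0,0,0],[0,0,-1,0,0,0],[0,0,-0.5,0,0,0],[0,0,0,0,0,0]]]'

```text
time_s: 17.6
ee_pos: [0.4396, -0.2762, 0.3231]
orientation: [0.959, -0.107, 0.259, 0.03]
force: [-0.4, 0.6, -0.5]
gripper_width: 0.0579
gripper_force: 0.0
```

```bash
python3 - <<'E'
from h import *
T=bot.get_image("top");S=bot.get_image("side");h=hsv(T)
r=cv2.inRange(h,(0,150,100),(6,255,255))|cv2.inRange(h,(170,150,100),(180,255,255))
print("red",blobs(r,335,150,385,225,3),"green",blobs(cv2.inRange(h,(40,60,40),(90,255,255)),335,150,385,225,4))
for x in(-20,-3,2,7):
    O=Cc+Xc*x/1e3+Zc*.017;print(x,proj(T,O-.0349*Xc+.017*Zc),proj(T,O+.0305*Xc+.017*Zc))
print(bot.get_obs()["ee_pos"])
a=cv2.resize(T["frame"][145:235,320:400,::-1],None,fx=6,fy=6,interpolation=cv2.INTER_CUBIC);cv2.imwrite("pics/t6.png",a)
E
```

```text
red [(np.int32(9), array([361., 180.]), array([360, 179,   3,   3], dtype=int32))] green [(np.int32(100), array([354.09, 201.72]), array([349, 196,  11,  13], dtype=int32))]
-20 [363.19541367 172.45697773] [355.8966246  194.69826193]
-3 [361.26686685 178.33375504] [354.05152461 200.32075532]
2 [360.70389459 180.04927603] [353.51282328 201.9623166 ]
7 [360.14283527 181.75896786] [352.9759126  203.59842127]
[ 0.43984613 -0.27581056  0.32042641]
```

View pics/t6.png

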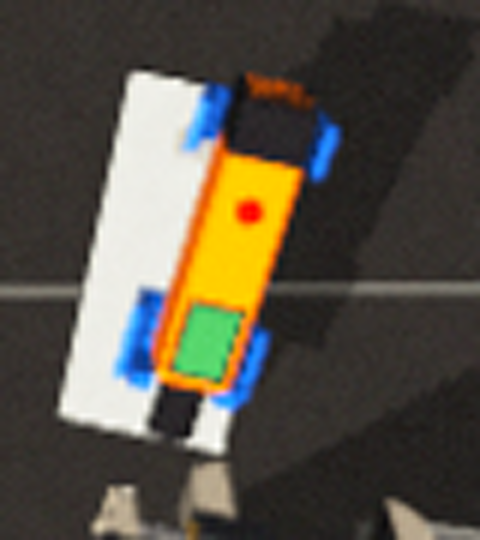

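The top view shows the thermometer seated in both saddles with its nose through the end posts. The red button is at (361,180), where I predicted (360.7,180.0) for the seated pose, and the gripper is clear. I'm handing the job in.

```bash
python3 -c "
from bench import bot
print(bot.job_done())"
```

```text
the job is handed in; nothing more can be done
None
```

The thermometer was held still on the brass spot from about 10 cm for over three seconds, laid lens-downhill in the cradle with its nose between the posts, and released; the job is handed in, and no verdict came back.

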